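# Wind a vial into the reader and hold its spring shutter open at the mark

## Robot

A 6-joint arm with a two-finger parallel gripper is mounted at the origin on a cart in front of the work surface, level with it; the furniture and walls round the work are solid. World frame = base frame: x ahead of the robot, y to its left, z up, the work surface at z = 0. Lengths are in m, angles in degrees, forces in N, time in s.
With the tool pointing down it reaches from about 0.375 to 0.75 m from the base axis. Payload 9 kg.
Tool frame: the origin (TCP) lies where the fingers leave the gripper's body, on its centre line; the fingertips stand 73 mm ahead of it and the grasp point (between the pads) lies 54 mm ahead of it (robot.tip_reach is the distance from the TCP to the fingertips, in m); z points along the fingers, y is the line along which they close (so a half turn about z gives the same grasp; the last joint's range is limited). The gripper opens to 85 mm and grips with 20 to 120 N. Pads are 22 mm wide; open, the fingers measure 114 mm over their backs; the gripper's body (76 mm by 85 mm) begins 54 mm behind the grasp point. The pads swing forward as they close: fully open they stand 13 mm farther back than shut.
Start: joints at [-85.296, 5.964, 5.575, 89.605, 0, 77.527], TCP at [0.177, -0.573, 0.304] pointing down, gripper open.
Joint ranges: [-171.21, 171.21], [-48.23, 106.86], [-62.78, 66.21], [-105.2, 120.99], [-86.42, 89.51], [-180, 180]. Speed limits (degrees/s): [127.2, 127.2, 147.25, 180, 180, 180].

## Interface

Orientations are given as [roll, pitch, yaw] about the fixed x, y, z axes, in that order (R = Rz(yaw) Ry(pitch) Rx(roll)).
In Python, from plant import robot gives the robot as it stands. Calls block until the motion is done:
- robot.move_pose(position, orientation): joint-space move of the TCP to a pose.
- robot.line_to(position, vel=0.15, rotation=None, guard=None): straight line of the TCP; rotation=None keeps the orientation; vel is the mean speed in m/s. With guard (N) it stops when the force on the tool has changed by that much, and returns True; else False.
- robot.goto_joints(angles): joint-space move.
- robot.set_gripper(opening): finger opening in m; the grip force is fixed at half the most; returns when the fingers have stopped.
- robot.pause(seconds).
- robot.ik(position, orientation): joint angles nearest the present ones, or None.
- robot.observe(): the state.
- robot.grab_frame(name): name is "scene" or "top" or "wrist"; returns the picture (420x560x3 uint8, blue, green, red); there is no depth.
- robot.get_calibration(name): a dict with "vertical_fov" (degrees; the focal length in pixels is half the picture's height over the tangent of half this angle, whatever the lens; pixels are square), "cx", "cy" (the principal point, pixels), "rvec" (rotation vector, rad) and "tvec" (3), from world to camera coordinates, as OpenCV has them. Camera axes: x right, y down, z forward; pixel columns grow to the right and rows downward; lengths in m; the calibration is good to about 2 mm. The wrist camera is an equidistant fisheye: a pixel r from the principal point sees the ray r / f radians off the axis. A picture is of the moment at which its call begins: read the wrist's pose just before it. get_calibration takes no time and is no camera call; for the wrist camera it gives the pose at the moment of the call.
A pose or a line that the arm cannot do raises robot.IKError and nothing moves.
- robot.job_done(): hands the job in; it is judged then, once.
The state is a dict: "time": time; "q": joint angles; "qvel": joint speeds; "joint_torque": joint torques, N m; "tool_pos": TCP position; "tcp_rot": TCP orientation; "ft_force": force on the tool from outside, world axes, zero at the start; "torque": the same for the moment, N m; "gripper_width": finger opening in m; "gripper_force": force on a finger pad.
Only numpy, scipy, OpenCV 4.12 (cv2) and the standard library are available. Lean on these libraries where they do the work, as an engineer would, in place of code of your own. Each camera call takes 0.05 s, during which the arm holds its last target. There are 200 camera calls.

## Task

Take a reading of the vial: wind the hand crank clockwise (seen from above), as many turns as it takes, until the vial carriage is fully home against its red stop. Only then pull the blue knob of the spring-return shutter out towards you until its yellow pointer lines up with the red marker on the scale, and finish while still gripping the knob and holding the shutter there. Move the carriage only with the crank, and leave the other things on the bench where they are.

Things in the scene. Friction and masses are not known exactly. Their poses are not given: they have to be found in the camera images.
- reader: The vial reader, fixed to the bench: dark base 135 x 260 mm, white head (94 x 94 mm, roof at 100 mm) on its left, centred at (0, 40) mm, grey gearbox (70 x 64 mm, top at 78 mm) centred at (-62, -95) mm. Origin on the bench under the guide rail; at yaw 0 (it stays within 0.3 rad) x points away from the robot, y to the left, z up.
- crank_axis (a point): Fixed point on the crank's vertical axis, 125 mm above the bench, the height at which to grip the handle.
- crank_grip (a point): Centre of the crank's upright black handle at gripping height, 35 mm from the crank axis. A sleeve 20 mm in diameter that spins freely on its pin, from 98 to 140 mm above the bench; crank arm's top at 97 mm, hub's top at 102 mm. Turning takes about 2 N at the handle and the crank stays where it is left.
- crank (a joint): Crank angle in rad, growing clockwise seen from above, 0 to 15 (hard stop at 15, where the carriage is home). Seen from the axis the handle lies along the reader's x axis at 0, so its direction in the reader's frame is (cos q, -sin q). Starts between 0 and 5.
- carriage (a joint): Travel of the vial carriage to the left (reader +y) into the head, m: 0 fully out, 0.075 fully home. Geared to the crank, 5 mm per rad (31 mm per turn).
- carriage_dog (a point): Middle of the front face of the yellow dog on the carriage, 30 mm above the bench; at home it meets the red stop.
- stop_face (a point): Middle of the face of the fixed red stop, on the base at the mouth of the head, 30 mm above the bench.
- shutter (a joint): How far the shutter is pulled out towards the robot (along the reader's -x), m: 0 shut, 0.070 at most. A spring pulls it shut with 5 N when shut, 1 N more for each 10 mm.
- shutter_knob (a point): Centre of the blue round pull knob on the shutter plate at gripping height (127 mm above the bench). 23 mm in diameter at its wider upper part, which runs from 121 to 138 mm; 16 mm diameter neck below; plate top at 105 mm; knob top at 142 mm.
- pull_knob: The blue knob itself, fixed to the shutter plate; origin at the centre of its foot, 105 mm above the bench.
- vial_holder: The carriage's aluminium block (30 x 34 mm) with its yellow dog and black cup, carrying a red-capped vial 16 mm in diameter whose top is about 83 mm above the bench; fixed to the carriage. Origin 19 mm above the bench under the vial. Not to be touched.
- pointer (a point): Tip of the yellow pointer on the shutter's rear left, moves with the shutter over the scale strip.
- mark (a joint): Where the red marker stands on the scale, m, in the same measure as the shutter: pointer and marker line up when joint shutter equals joint mark. Between 0.030 and 0.055; the marker stays put.
- mark_line (a point): The line of the red marker on the scale strip; its axes are the reader's.
- timer: White timer, 50 x 60 x 16 mm, lying loose on the bench to the right; a bystander. Origin at its underside.
- beaker_pp: Empty plastic beaker, 48 x 52 x 58 mm, loose, front left of the reader; a bystander. Origin at its underside.
- stopper: Blue stopper, 29 mm in diameter, 26 mm high, loose, in front of the reader; a bystander. Origin at its underside.

How it is judged (in metres and radians):
On the way, in this order (a step that is already met when the one before it is completed fails the run):
1. the carriage is wound fully home (value of joint carriage above 0.072 m), for 0.2 s.
2. the shutter is drawn out to the marker (x of pointer in the frame of mark_line between -0.004 and 0.004 m and contact force between the fingers and pull_knob above 2 N), for 0.2 s.
At the end, for the whole second after the job is handed in: The carriage is home within 3 mm, and the fingers still hold the shutter still (contact over 2 N, slower than 10 mm/s) with its pointer within 4 mm of the red marker's line (all of step 2 and value of joint carriage above 0.072 m and velocity of joint shutter between -0.01 and 0.01 m/s); the arm keeps its last pose, push and grip.
It fails at once if the shutter is opened before the carriage is home (value of joint shutter above 0.008 m and value of joint carriage below 0.07 m).
It fails at once if the carriage or its vial is pushed directly (contact force between any of the fingers, the arm and vial_holder above 2 N).
It fails at once if a bystander is shifted by more than 20 mm (distance of any of timer, beaker_pp, stopper from where it was at the start of the episode above 0.02 m).
It also fails if it takes over 58 s, if anything falls off the work surface, if the arm or the gripper's body presses on something with over 40 N, if the wrist force passes 120 N, or if a joint passes its speed limit or range.

## Working session

There is one attempt and no reset: what is moved stays moved. The work goes in short steps, each a Python script; the robot and the scene stay as the last script left them, time stands still between calls to the robot, and variables do not carry over. Pictures are saved under pics/ and viewed, at most 10 in all, crops included, and the job is handed in when it is done.

```bash
mkdir -p pics; ls; python3 - <<'E'
from plant import robot
import cv2,numpy as np
for n in ["scene","top"]:
    cv2.imwrite(f"pics/{n}0.png",robot.grab_frame(n)); c=robot.get_calibration(n)
    R=cv2.Rodrigues(np.array(c["rvec"],float))[0]; print(n,c["vertical_fov"],c["cx"],c["cy"],-R.T@np.array(c["tvec"]),R[2])
o=robot.observe();print(o["time"],o["tool_pos"],o["tcp_rot"])
E
```

```text
pics
scene 47.96598065812185 279.34395528894026 202.82145329348617 [-0.0219884  -0.90738217  0.56392187] [ 0.54631751  0.64861683 -0.52993715]
top 47.37517982842141 276.8585524316392 201.4630882733591 [ 0.31311367 -0.3588631   0.99410759] [ 0.1487395  -0.0077476  -0.98884606]
0.1 [ 0.17718634 -0.57300257  0.30319348] [-1.79931134e+02 -1.41444190e-02  1.71786948e+01]
```

View pics/scene0.png

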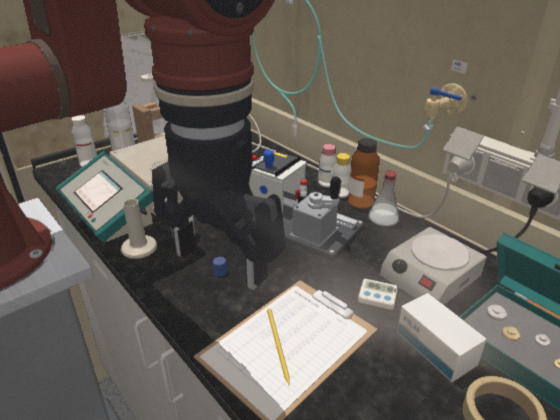

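View pics/top0.png

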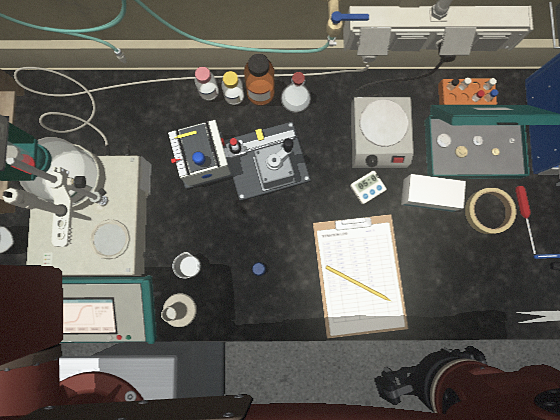

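The scene view shows the reader at about (290,200), with the crank handle at (336,187) and the blue knob at (268,158). In the top view the knob is at (199,158), the crank hub at (275,160), the handle at (288,146), and the scale is on the left of the head near x=178. I'll enlarge both.

```bash
python3 - <<'E'
import cv2,numpy as np
a=cv2.resize(cv2.imread("pics/top0.png")[112:212,160:320],None,fx=5,fy=5,interpolation=cv2.INTER_CUBIC)[:, :800]
cv2.imwrite("pics/crop_t.png",a)
b=cv2.resize(cv2.imread("pics/scene0.png")[135:255,235:370],None,fx=5,fy=5,interpolation=cv2.INTER_CUBIC)
cv2.imwrite("pics/crop_s.png",b)
E
```

```text
(no output)
```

View pics/crop_t.png

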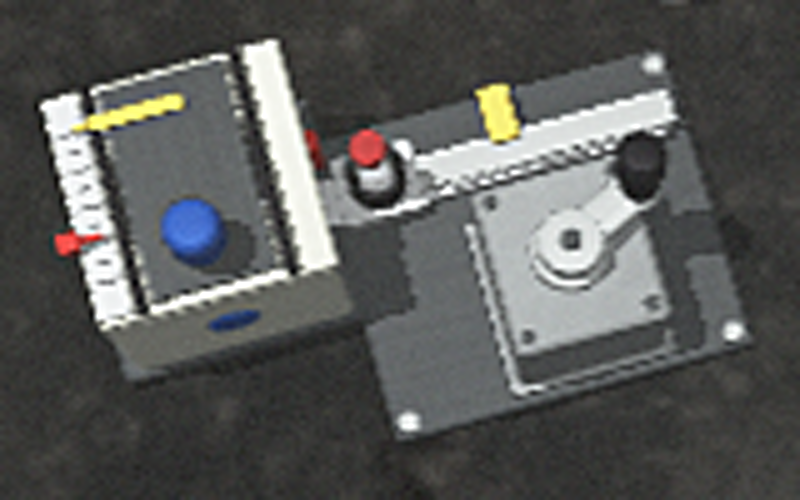

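View pics/crop_s.png

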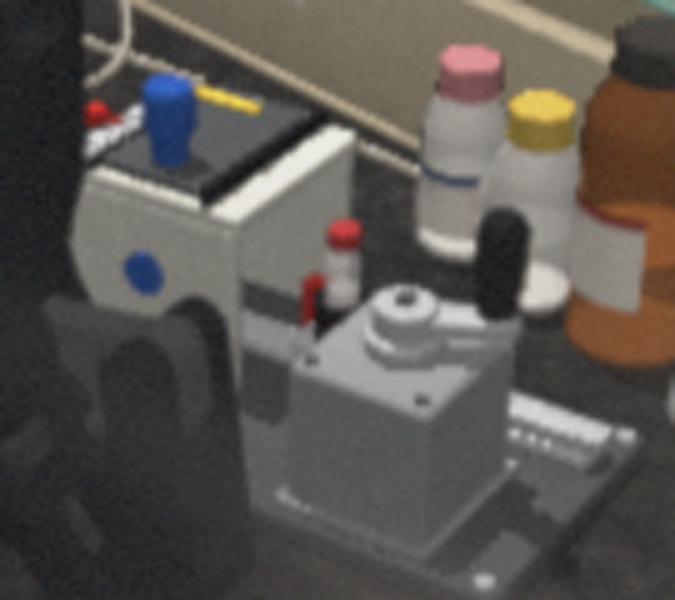

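The top crop shows the pointer tip at crop (72,128), the marker tip at (105,238), the knob at (192,225), the hub at (571,239) and the handle top at (642,150). In the scene crop the knob top is at (170,85), the hub at (407,299) and the handle top at (503,222). Next I triangulate these points.

```bash
cat > h.py <<'E'
from plant import robot
import cv2,numpy as np
def ray(c,u,v,fish=False):
    f=210/np.tan(np.radians(c["vertical_fov"])/2); x,y=(u-c["cx"])/f,(v-c["cy"])/f
    if fish:
        r=np.hypot(x,y); d=np.array([np.sin(r)*x/r,np.sin(r)*y/r,np.cos(r)])
    else: d=np.array([x,y,1.]); d/=np.linalg.norm(d)
    R=cv2.Rodrigues(np.array(c["rvec"],float))[0]; return -R.T@np.array(c["tvec"],float).ravel(),R.T@d
def tri(rays):
    A=np.zeros((3,3));b=np.zeros(3)
    for o,d in rays: P=np.eye(3)-np.outer(d,d);A+=P;b+=P@o
    p=np.linalg.solve(A,b); return p,[round(1000*np.linalg.norm((np.eye(3)-np.outer(d,d))@(p-o)),1) for o,d in rays]
def plane(r,z): o,d=r; return o+d*(z-o[2])/d[2]
def proj(c,p,fish=False):
    f=210/np.tan(np.radians(c["vertical_fov"])/2)
    q=cv2.Rodrigues(np.array(c["rvec"],float))[0]@p+np.array(c["tvec"],float).ravel()
    a=np.arctan2(np.hypot(q[0],q[1]),q[2]) ; s=f*a/np.hypot(q[0],q[1]) if fish else f/q[2]
    return np.array([c["cx"]+s*q[0],c["cy"]+s*q[1]])
E
python3 - <<'E'
from h import *
t,s=robot.get_calibration("top"),robot.get_calibration("scene")
T=lambda x,y:ray(t,160+(x+.5)/5-.5,112+(y+.5)/5-.5)
S=lambda x,y:ray(s,235+(x+.5)/5-.5,135+(y+.5)/5-.5)
for n,a,b in [("knobtop",(192,225),(170,85)),("hub",(571,239),(407,299)),("handle",(642,150),(503,222)),("vialcap",(367,146),(344,230)),("corner",(280,40),(345,130))]:
    print(n,*[x if isinstance(x,list) else x.round(4) for x in tri([T(*a),S(*b)])])
for n,a,z in [("knobtop",(192,225),.142),("hub",(571,239),.102),("handle",(642,150),.14),("ptr",(72,128),.105),("mark",(105,238),.105),("FRcorner base",(738,338),.01),("BR",(660,60),.01),("dog",(498,112),.03),("stop",(317,148),.04)]: print(n,plane(T(*a),z).round(4))
for n,u,v in [("stopper",258,269),("beaker",186,265),("timer",368,186)]: print(n,plane(ray(t,u,v),.03).round(3))
print("brown bottle", tri([ray(t,258,64),ray(s,367,146)]))
E
```

```text
knobtop [ 0.5256 -0.222   0.1397] [np.float64(0.4), np.float64(0.4)]
hub [ 0.5294 -0.3607  0.0998] [np.float64(0.4), np.float64(0.4)]
handle [ 0.5534 -0.3864  0.1361] [np.float64(0.6), np.float64(0.6)]
vialcap [ 0.5716 -0.2805  0.0803] [np.float64(0.0), np.float64(0.0)]
corner [ 0.6052 -0.2471  0.1036] [np.float64(2.5), np.float64(2.5)]
knobtop [ 0.5247 -0.2222  0.142 ]
hub [ 0.5286 -0.3605  0.102 ]
handle [ 0.5528 -0.3867  0.14  ]
ptr [ 0.5722 -0.1697  0.105 ]
mark [ 0.529  -0.1833  0.105 ]
FRcorner base [ 0.508  -0.4304  0.01  ]
BR [ 0.6288 -0.399   0.01  ]
dog [ 0.6002 -0.3305  0.03  ]
stop [ 0.5823 -0.2565  0.04  ]
stopper [ 0.322 -0.328  0.03 ]
beaker [ 0.331 -0.184  0.03 ]
timer [ 0.489 -0.553  0.03 ]
brown bottle (array([ 0.7046242 , -0.3314149 ,  0.13816768]), [np.float64(0.1), np.float64(0.1)])
```

The heights agree with the text to within 4 mm and the handle radius comes out at 35.7 mm. Yaw is about 14.6°, q0 about 1.08 rad and the marker about 45 mm. I'll refine these from the wrist camera, taken from two places.

```bash
python3 - <<'E'
from h import *
import pickle
L=[]
for i,p in enumerate([(0.50,-0.33,0.31),(0.50,-0.24,0.31)]):
    robot.move_pose(p,[180,0,14.6]); robot.pause(.3)
    c=robot.get_calibration("wrist"); im=robot.grab_frame("wrist"); L.append(c)
    cv2.imwrite(f"pics/w{i}.png",im)
    print(ray(c,c["cx"]+1e-3,c["cy"],1), robot.observe()["q"],[proj(c,np.array(k),1).round() for k in [(0.5256,-.222,.14),(.5294,-.3607,.102),(.5534,-.3864,.14),(.529,-.1833,.105),(.5722,-.1697,.105)]])
pickle.dump(L,open("w.pkl","wb")); print(robot.observe()["time"])
a=[cv2.imread(f"pics/w{i}.png") for i in (0,1)]
cv2.imwrite("pics/w01.png",cv2.resize(np.vstack(a),None,fx=.7,fy=.7,interpolation=cv2.INTER_AREA))
E
```

```text
(array([ 0.58018399, -0.30947696,  0.379569  ]), array([-0.31542028, -0.08182639, -0.94541763])) [-4.59642793e+01  5.88965698e+00  6.12876525e+00  9.02368070e+01
  3.83653408e-04  1.19475644e+02] [array([148., 148.]), array([317., 175.]), array([363., 165.]), array([125., 130.]), array([120.,  81.])]
(array([ 0.58045045, -0.21974275,  0.37936931]), array([-0.31565241, -0.08163235, -0.94535692])) [-3.92175596e+01 -1.84450303e+00 -1.79866571e+00  9.00675094e+01
 -1.44681374e-03  1.26241062e+02] [array([259., 175.]), array([406., 200.]), array([456., 195.]), array([219., 151.]), array([214.,  99.])]
2.75
```

View pics/w01.png

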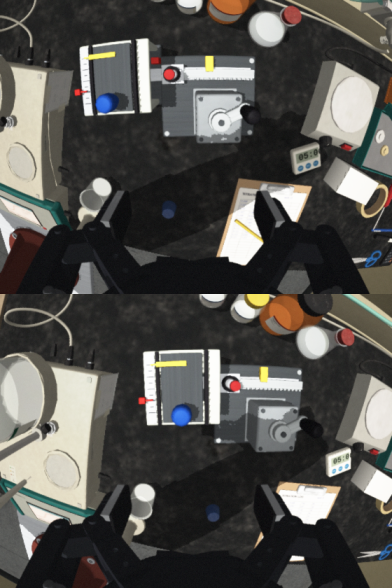

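Both wrist views show the scale, the pointer, the red marker, the knob and the crank clearly. I'll get the coloured items by mask and the hub and handle from enlarged crops.

```bash
python3 - <<'E'
from h import *
a=cv2.imread("pics/w0.png")[45:215,105:385]; b=cv2.imread("pics/w1.png")[70:230,195:475]
f=lambda i:cv2.resize(i,None,fx=2.85,fy=2.85,interpolation=cv2.INTER_CUBIC)
L=[f(a[:, :100]),f(a[:,180:])]; 
# 4x pieces: head views and crank views
g=lambda n,x,y,w,h:cv2.resize(cv2.imread(f"pics/w{n}.png")[y:y+h,x:x+w],None,fx=4,fy=4,interpolation=cv2.INTER_CUBIC)
top=np.hstack([g(0,105,55,100,75),g(0,290,110,100,75)])
bot=np.hstack([g(1,200,80,100,75),g(1,370,165,100,75)])
cv2.imwrite("pics/wz.png",np.vstack([top,bot]))
for n in (0,1):
    im=cv2.imread(f"pics/w{n}.png"); hsv=cv2.cvtColor(im,cv2.COLOR_BGR2HSV)
    for nm,lo,hi in [("blue",(105,150,60),(125,255,255)),("red",(0,170,90),(6,255,255)),("yel",(22,150,120),(35,255,255))]:
        k,_,st,ce=cv2.connectedComponentsWithStats(cv2.inRange(hsv,lo,hi))
        print(n,nm,[(st[i].tolist(),ce[i].round(1).tolist()) for i in range(1,k) if st[i][4]>12 and 80<ce[i][0]<400 and 60<ce[i][1]<215])
E
```

```text
0 blue [([136, 133, 34, 29, 729], [152.1, 146.7])]
0 red [([216, 82, 12, 10, 111], [221.4, 86.3]), ([234, 98, 15, 16, 162], [241.0, 106.1]), ([106, 127, 18, 10, 99], [111.8, 131.4])]
0 yel [([156, 74, 9, 8, 17], [161.2, 78.0]), ([293, 80, 12, 16, 39], [298.6, 85.8])]
1 blue [([245, 158, 29, 32, 712], [259.1, 172.9])]
1 red [([329, 124, 14, 14, 144], [335.6, 131.0]), ([198, 147, 20, 11, 116], [203.5, 151.9])]
1 yel [([370, 104, 8, 20, 44], [372.0, 111.9])]
```

View pics/wz.png

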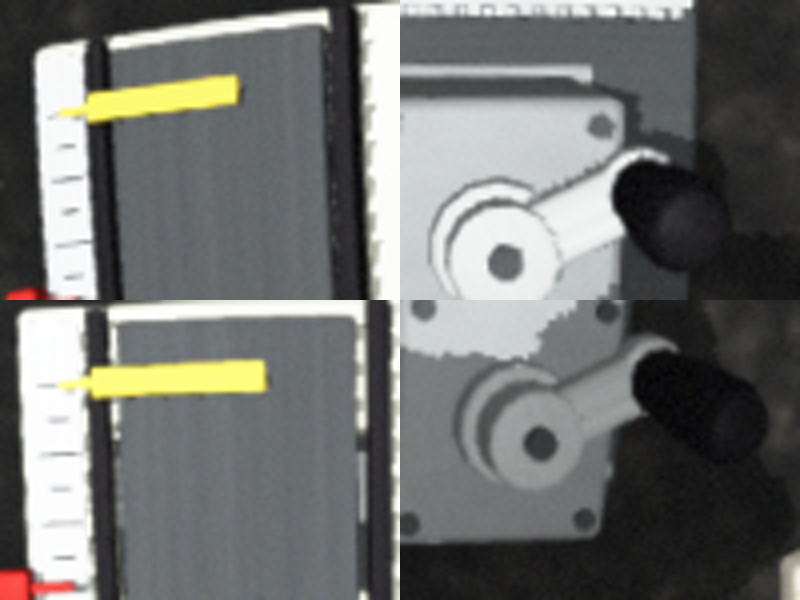

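The left panels show the pointer tip at crop (60,112) and (60,384), with the marker tip at (75,587) in view 1. The right panels show the hub at (506,263) and (540,443), and the handle top at (694,230) and (732,418).

```bash
python3 - <<'E'
from h import *
import pickle
c0,c1=pickle.load(open("w.pkl","rb"))
P={}
for n,a,b in [("hub",(316.1,175.4),(404.6,200.4)),("handle",(363.1,167.1),(452.6,194.1)),("knob",(152.1,146.7),(259.1,172.9)),("ptr",(119.6,82.6),(214.6,100.6)),("mark",(122.5,129.8),(218.4,151.4))]:
    r=[ray(c0,*a,1),ray(c1,*b,1)]; p,e=tri(r); P[n]=p
    z={"hub":.102,"handle":.14,"knob":.132}.get(n,.105)
    print(n,p.round(4),e,[plane(x,z).round(4) for x in r])
y=np.radians(14.6); u=np.array([np.cos(y),np.sin(y),0])
print("mark",(P["ptr"]-P["mark"])@u, "radius",np.linalg.norm((P["handle"]-P["hub"])[:2]))
E
```

```text
hub [ 0.5281 -0.3608  0.0995] [np.float64(0.1), np.float64(0.1)] [array([ 0.5286, -0.3603,  0.102 ]), array([ 0.5287, -0.3595,  0.102 ])]
handle [ 0.5512 -0.3902  0.1296] [np.float64(0.8), np.float64(0.8)] [array([ 0.5517, -0.3869,  0.14  ]), array([ 0.5531, -0.383 ,  0.14  ])]
knob [ 0.5247 -0.2215  0.1297] [np.float64(0.2), np.float64(0.2)] [array([ 0.5254, -0.2223,  0.132 ]), array([ 0.525 , -0.2215,  0.132 ])]
ptr [ 0.5707 -0.1706  0.1073] [np.float64(0.0), np.float64(0.0)] [array([ 0.5706, -0.1694,  0.105 ]), array([ 0.5706, -0.1702,  0.105 ])]
mark [ 0.5301 -0.1841  0.1118] [np.float64(0.0), np.float64(0.0)] [array([ 0.5288, -0.1809,  0.105 ]), array([ 0.5288, -0.1832,  0.105 ])]
mark 0.04264668774207046 radius 0.03733623797167984
```

```bash
python3 - <<'E'
from h import *
import json
R=[180,0,14.6]; p=np.array([.5532,-.3862,.179])
robot.move_pose(p+[0,0,.06],R); robot.set_gripper(.05)
print(robot.line_to(p,vel=.12,guard=15)); robot.set_gripper(0)
o=robot.observe(); print(o["time"],o["tool_pos"],o["tcp_rot"],o["gripper_width"],o["gripper_force"],o["ft_force"])
f0=np.array(o["ft_force"]); C=np.array([.5287,-.3602]); off=np.array(o["tool_pos"])[:2]
d=off-C; th=np.arctan2(d[1],d[0]); print(np.degrees(th),np.hypot(*d))
for i in range(1,7):
    a=th-np.radians(15*i); robot.line_to([*(C+.0352*np.array([np.cos(a),np.sin(a)])),.179],vel=.08)
    o=robot.observe(); F=np.array(o["ft_force"]); r=np.array([np.cos(a),np.sin(a)]); t=np.array([r[1],-r[0]])
    print(round(o["time"],2),np.degrees(a).round(),"rad",(F[:2]@r).round(1),"tan",(F[:2]@t).round(1),"z",F[2].round(1),o["gripper_width"])
E
```

```text
False
4.95 [ 0.55355338 -0.3864658   0.18029115] [ 1.79918649e+02 -4.91082708e-02  1.46028856e+01] 0.01793698766599975 58.66743724429398 [0.14998235 0.88022064 5.91861285]
-46.58268305407921 0.03616051617101367
5.22 -62.0 rad -0.6 tan 1.1 z 6.8 0.018046248027217954
5.48 -77.0 rad -2.7 tan 1.0 z 7.6 0.017693899290663003
5.75 -92.0 rad -3.5 tan 1.3 z 8.9 0.018071986446529333
6.02 -107.0 rad -4.9 tan 1.6 z 7.5 0.01782017999261547
6.28 -122.0 rad -5.4 tan 1.4 z 8.2 0.018318711472663677
6.55 -137.0 rad -6.2 tan 1.9 z 5.8 0.01803812139652794
```

```bash
cat > wind.py <<'E'
from h import *
C=np.array([.5287,-.3602]); rho=.0352; k=8e-5
th0=np.radians(-46.6); step=np.radians(15)
def wind(i0,n,guard=None,log=3):
    global C
    for i in range(i0+1,i0+n+1):
        a=th0-step*i; r=np.array([np.cos(a),np.sin(a)]); t=np.array([r[1],-r[0]])
        g=robot.line_to([*(C+rho*r),.179],vel=.08,guard=guard)
        o=robot.observe(); F=np.array(o["ft_force"]); C=C+k*(F[:2]@r)*r
        if g or i%log==0: print(i,round(o["time"],2),15*i,"rad",(F[:2]@r).round(1),"tan",(F[:2]@t).round(1),"z",F[2].round(1),"w",round(o["gripper_width"],4),"C",C.round(4),g,flush=True)
        if g or abs(o["gripper_width"]-.018)>.003 or np.linalg.norm(F)>40: print("stop",i,F,g); return i,g
    return i,False
E
python3 - <<'E'
from wind import *
wind(6,24)
E
```

```text
9 7.35 135 rad -2.6 tan 0.7 z 7.2 w 0.0178 C [ 0.5297 -0.3599] False
12 8.15 180 rad 0.6 tan 1.8 z 7.0 w 0.018 C [ 0.5298 -0.3599] False
15 8.95 225 rad 0.7 tan 1.2 z 8.4 w 0.018 C [ 0.5298 -0.3597] False
18 9.75 270 rad 0.8 tan 1.6 z 6.9 w 0.018 C [ 0.5299 -0.3596] False
21 10.55 315 rad -0.1 tan 1.8 z 6.9 w 0.0184 C [ 0.53   -0.3595] False
24 11.35 360 rad -0.5 tan 2.5 z 6.9 w 0.0178 C [ 0.5299 -0.3595] False
27 12.15 405 rad -1.4 tan 1.4 z 8.7 w 0.0178 C [ 0.5299 -0.3594] False
30 12.95 450 rad 0.7 tan 1.2 z 7.6 w 0.0181 C [ 0.5299 -0.3593] False
```

```bash
sed -i 's/C=np.array(\[.5287,-.3602\])/C=np.array([.5299,-.3593])/' wind.py; python3 - <<'E'
from wind import *
i,g=wind(30,19)
if i==49: wind(49,7,guard=12,log=1)
o=robot.observe();print(o["tool_pos"],o["ft_force"])
E
```

```text
33 13.75 495 rad -0.4 tan 2.3 z 7.5 w 0.0181 C [ 0.5301 -0.3593] False
36 14.55 540 rad -1.4 tan 1.2 z 6.3 w 0.0181 C [ 0.5302 -0.3594] False
39 15.35 585 rad -1.7 tan 1.7 z 6.9 w 0.0181 C [ 0.5302 -0.3596] False
42 16.15 630 rad -0.5 tan 1.8 z 5.9 w 0.0181 C [ 0.5302 -0.3596] False
45 16.95 675 rad -0.0 tan 1.8 z 7.5 w 0.0179 C [ 0.5301 -0.3596] False
48 17.75 720 rad -2.2 tan 1.4 z 7.9 w 0.0178 C [ 0.5299 -0.3594] False
50 18.28 750 rad 0.0 tan 1.9 z 7.9 w 0.0183 C [ 0.5298 -0.3594] False
51 18.55 765 rad -0.6 tan 1.2 z 7.6 w 0.0178 C [ 0.5298 -0.3593] False
52 18.82 780 rad -0.3 tan 2.5 z 8.7 w 0.0178 C [ 0.5298 -0.3593] False
53 19.08 795 rad -0.8 tan 1.3 z 7.6 w 0.018 C [ 0.5299 -0.3593] False
54 19.29 810 rad -2.6 tan -13.3 z -5.0 w 0.018 C [ 0.53   -0.3591] True
stop 54 [10.97945248 -7.86914445 -4.98204499] True
[ 0.50883491 -0.38794608  0.18091285] [10.97945248 -7.86914445 -4.98204499]
```

The hard stop was met at about 800°, against about 797° predicted. I'll release the handle, go above the knob with the fingers closing along the reader's x, and check both the carriage and the knob.

```bash
python3 - <<'E'
from h import *
robot.set_gripper(.05); p=np.array(robot.observe()["tool_pos"]); robot.line_to(p+[0,0,.07],vel=.15)
robot.move_pose([.5252,-.2218,.26],[180,0,104.6]); robot.pause(.3)
c=robot.get_calibration("wrist"); w=robot.grab_frame("wrist"); t=robot.grab_frame("top")
o=robot.observe(); print(o["time"],o["tool_pos"],o["gripper_width"],o["ft_force"],ray(c,c["cx"]+.001,c["cy"],1))
for n,k in dict(knob=(.5250,-.222,.130),mark=(.529,-.183,.105),ptr=(.5707,-.17,.106)).items(): print(n,proj(c,np.array(k),1).round(1))
cv2.imwrite("pics/k.png",w)
t2=cv2.resize(t[100:210,155:315],(400,275),interpolation=cv2.INTER_CUBIC)
cv2.imwrite("pics/k2.png",np.vstack([cv2.resize(w,(400,300),interpolation=cv2.INTER_AREA),t2]))
E
```

```text
21.9333 [ 0.52516383 -0.22201205  0.25996962] 0.05037480097008558 [ 0.32690095 -0.18233085 -0.18169205] (array([ 0.50373485, -0.1411247 ,  0.32951966]), array([ 0.08001597, -0.31408018, -0.94601854]))
knob [275.6 232.6]
mark [295.1 170.5]
ptr [355.9 168.7]
```

View pics/k2.png

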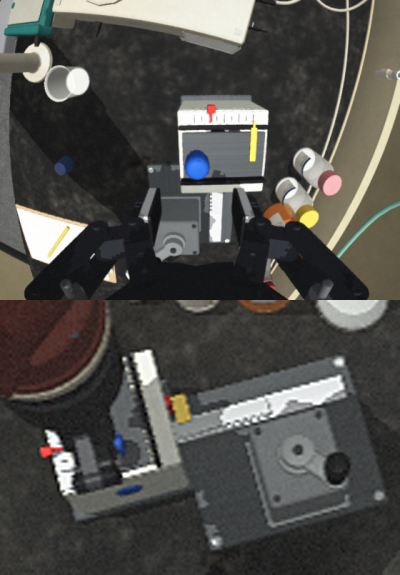

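The dog sits against the red stop, so the carriage is home, and the scale is visible in the wrist view. Next I grip the knob and pull it about 43 mm along the reader's -x, then measure.

```bash
cat > meas.py <<'E'
from h import *
u=np.array([np.cos(np.radians(14.6)),np.sin(np.radians(14.6)),0])
def meas(name=None,im=None):
    c=robot.get_calibration("wrist")
    im=robot.grab_frame("wrist") if im is None else im
    if name: cv2.imwrite(name,im)
    hsv=cv2.cvtColor(im,cv2.COLOR_BGR2HSV); out=[]
    for lo,hi,tip in [((0,150,80),(8,255,255),1),((22,110,90),(36,255,255),-1)]:
        k,l,st,ce=cv2.connectedComponentsWithStats(cv2.inRange(hsv,np.array(lo),np.array(hi)))
        j=[i for i in range(1,k) if st[i][4]>15 and 200<ce[i][0]<420 and 90<ce[i][1]<290]
        j=max(j,key=lambda i:st[i][4]); ys,xs=np.where(l==j); v=ys.max() if tip>0 else ys.min()
        s=np.abs(ys-v)<=2; out.append(plane(ray(c,xs[s].mean(),v,1),.106)); print(st[j],xs[s].mean(),v,out[-1].round(4))
    d=(out[1]-out[0])@u; print("pointer-mark x:",d.round(4)); return d
E
python3 - <<'E'
from meas import *
meas(im=cv2.imread("pics/k.png"))
R=[180,0,104.6]; p=np.array([.5252,-.2218,.182])
print(robot.line_to(p,vel=.1,guard=15)); robot.set_gripper(0)
o=robot.observe(); print(o["time"],o["tool_pos"],o["gripper_width"],o["gripper_force"],o["ft_force"])
meas()
E
```

```text
[290 147  12  24 154] 295.4 170 [ 0.5291 -0.1823  0.106 ]
[349 170  12  56 452] 355.5 170 [ 0.5707 -0.1708  0.106 ]
pointer-mark x: 0.0432
False
23.2417 [ 0.52557005 -0.2220502   0.18296202] 0.02076830751244776 58.9390463498421 [-0.26002665  1.16792254  6.45275205]
[296 168  18  36 379] 304.3636363636364 203 [ 0.5292 -0.1824  0.106 ]
[377 201  20  77 836] 390.5 201 [ 0.5704 -0.1704  0.106 ]
pointer-mark x: 0.0429
```

Gripped at width 20.8 mm, and both views give 43 mm. Pulling now.

```bash
python3 - <<'E'
from meas import *
p=np.array(robot.observe()["tool_pos"]); p[2]=.182
robot.line_to(p-u*.040,vel=.06); robot.pause(.2); d=meas()
o=robot.observe(); print(o["tool_pos"],o["gripper_width"],o["ft_force"])
if 0<d<.008:
    robot.line_to(np.array(o["tool_pos"])*[1,1,0]+[0,0,.182]-u*d,vel=.03); robot.pause(.4); meas("pics/end.png")
    im=cv2.imread("pics/end.png"); cv2.imwrite("pics/endc.png",cv2.resize(im[150:290,220:420],None,fx=4,fy=4,interpolation=cv2.INTER_CUBIC))
o=robot.observe(); print(o["time"],o["tool_pos"],((np.array(o["tool_pos"])-p)@u).round(4),o["gripper_width"],o["gripper_force"],o["ft_force"])
E
```

```text
[375 168  19  35 391] 382.0 202 [ 0.5293 -0.1824  0.106 ]
[377 200  20  78 845] 390.90909090909093 200 [ 0.5335 -0.1802  0.106 ]
pointer-mark x: 0.0046
[ 0.48838122 -0.23233049  0.18294787] 0.020515804750876537 [9.19490969 0.88496775 2.31182574]
[381 168  19  35 387] 387.8333333333333 202 [ 0.5293 -0.1825  0.106 ]
[377 201  20  77 837] 391.8 201 [ 0.5312 -0.1814  0.106 ]
pointer-mark x: 0.0021
25.0583 [ 0.48534623 -0.23329254  0.18293509] -0.0418 0.02075850855743004 58.85171439265832 [8.4001263  3.93612365 2.13612319]
```

View pics/endc.png

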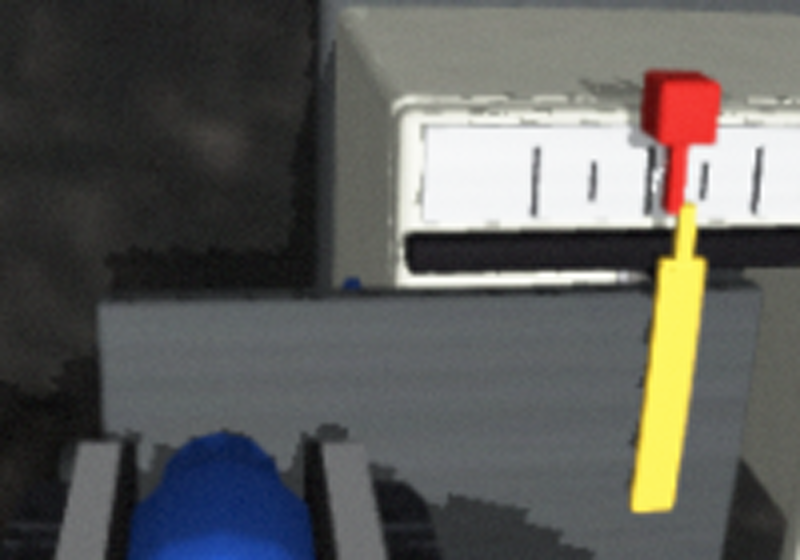

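The pointer tip at (688,205) is 1–2 mm right of the marker line at (676,200). I'll correct by 1.6 mm, check and hand in.

```bash
python3 - <<'E'
from meas import *
o=robot.observe(); p=np.array(o["tool_pos"])*[1,1,0]+[0,0,.182]
d0=meas(); 
# commanded position leads the actual one by the spring deflection seen before (~0.9 mm)
robot.line_to(p-u*(.0016+.001),vel=.02); robot.pause(.5); d=meas(); robot.pause(.5); d2=meas()
o=robot.observe(); print(o["time"],o["gripper_width"],o["gripper_force"],o["ft_force"],np.abs(o["qvel"]).max())
if abs(d)<.0017 and abs(d2-d)<.0006: print(robot.job_done())
E
```

```text
[381 168  19  35 387] 388.0 202 [ 0.5294 -0.1824  0.106 ]
[377 201  20  77 835] 391.6666666666667 201 [ 0.5311 -0.1814  0.106 ]
pointer-mark x: 0.0019
[383 168  19  35 385] 389.72727272727275 202 [ 0.5292 -0.1825  0.106 ]
[377 201  20  77 829] 392.25 201 [ 0.5303 -0.1817  0.106 ]
pointer-mark x: 0.0013
[383 168  19  35 383] 389.6666666666667 202 [ 0.5292 -0.1825  0.106 ]
[377 202  20  76 829] 391.5 202 [ 0.5301 -0.1823  0.106 ]
pointer-mark x: 0.001
26.4583 0.02072031285263306 58.88212672085501 [8.9620627  4.29790134 3.30007926] 0.10752620815662547
the job is handed in; nothing more can be done
None
```

I wound the carriage home to the hard stop (about 800° of crank). I then pulled the shutter to about 1 mm from the red marker by the wrist camera, and handed the job in at about 26.5 s with the knob still gripped; the verdict was not shown.

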